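# Wipe the slide reader's deck and unlatch the slide cassette

## Robot

A 6-joint arm with a two-finger parallel gripper is mounted at the origin on the work surface. World frame = base frame: x ahead of the robot, y to its left, z up, the work surface at z = 0. Lengths are in m, angles in rad, forces in N, time in s.
With the tool pointing down it reaches from about 0.3 to 1 m from the base axis. Payload 5.1 kg.
Tool frame: the origin (TCP) lies at the very end of the fingers, on their centre line; the grasp point (between the pads) lies 19 mm behind it; z points along the fingers, x is the direction in which the jaws open and shut, and the axes are right-handed (so a half turn about z gives the same grasp; the last joint's range is limited). The gripper opens to 95 mm and grips with 3 to 60 N. Pads are 20 mm wide; open, the fingers measure 119 mm over their backs; the gripper's body (75 mm by 180 mm) begins 59 mm behind the grasp point.
Start: joints at [1.042, 0.124, 1.65, -0, 1.367, -0.083], TCP at [0.28, 0.586, 0.215] pointing down, gripper open.
Joint ranges: [-2.61, 2.61], [-1.02, 2.33], [0.03, 2.71], [-1.35, 4.49], [0.32, 2.68], [-2.91, 2.91]. Speed limits (rad/s): [2.57, 2.57, 3.14, 3.14, 3.14, 3.14].

## Interface

Orientations are given as a 3x3 rotation matrix whose columns are the frame's x, y, z axes.
In Python, from station import arm gives the robot as it stands. The module is installed in compiled form; this text tells all that it offers. Calls block until the motion is done:
- arm.move_ptp(position, orientation): joint-space move of the TCP to a pose.
- arm.move_l(position, attitude=None, max_speed=0.15, guard=None): straight line of the TCP; attitude=None keeps the orientation; max_speed is the mean speed in m/s. With guard (N) it stops when the force on the tool has changed by that much, and returns True; else False.
- arm.movej(angles): joint-space move.
- arm.set_gripper(opening, f_grip=None): opening from 0.0 (shut) to 1.0 (fully open); f_grip is the grip in N (None keeps the last); returns when the fingers have stopped.
- arm.hold(seconds).
- arm.solve_ik(position, orientation): joint angles nearest the present ones, or None.
- arm.read_state(): the state.
- arm.get_image(name): name is "scene" or "top"; returns the picture (480x640x3 uint8, red, green, blue); there is no depth.
- arm.camera_params(name): a dict with "mtx" (3x3 intrinsics, pixels), "k1" (the pictures are not rectified: a ray, as slopes to the right and down, at radius r is drawn at 1 + k1 r^2 times it, then the intrinsics apply), "position" and "attitude" of the camera in the world. Camera axes: x right, y down, z forward; pixel columns grow to the right and rows downward; lengths in m; the calibration is good to about 2 mm. A picture is of the moment at which its call begins. camera_params takes no time and is no camera call.
A pose or a line that the arm cannot do raises arm.Unreachable and nothing moves.
- arm.job_done(): hands the job in, once; it reports no verdict.
The state is a dict: "time": time; "joint_pos": joint angles; "qd": joint speeds; "tau": joint torques, N m; "tool_pos": TCP position; "eef_rot": TCP orientation; "force": force on the tool from outside, world axes, zero at the start; "moment": the same for the moment, N m; "gripper_width": opening from 0.0 (shut) to 1.0 (fully open).
Only numpy, scipy, OpenCV 4.12 (cv2) and the standard library are available. Lean on these libraries where they do the work, as an engineer would, in place of code of your own. Each camera call takes 0.05 s, during which the arm holds its last target.

## Task

Pick up the scraper block and with it wipe the three broken porcelain chips off the slide reader's deck into the trough at the deck's end (the chips are sharp: keep the fingers off them, and leave the cassette in its dock until they are all in the trough), then set the scraper back down on the bench. Next pinch the cassette's two opposed side catches together, lift the cassette upright out of its dock to about ten centimetres above where it sat, and finish while holding it there, still and with both catches pinched in. Leave the other things on the bench where they are.

Things in the scene. Friction and masses are not known exactly. Their poses are not given: they have to be found in the camera images.
- reader: Slide reader: low white machine fixed to the bench, 140 (x) by 340 (y) by 45 mm high (rims to 51), yaw up to 0.35 rad either way; origin at the centre of its underside, z up. Along its y from - to +: an open trough (y -164 to -105 mm), a bright metal wiping deck (y -105 to +60 mm), and the dock with the cassette (centre y +115 mm).
- deck (a point): Centre of the flat wiping deck, on its surface (reader x 0, y -22.5, z 45 mm); axes as the reader's. Rims 6 mm high along both long sides leave a channel 128 mm wide in x; the end at reader y -105 mm drops straight into the trough, no rim: wipe along -y. Chips start with centres at reader y -85 to -5 mm; y +15 to +80 is free, so set the scraper down there.
- trough (a point): Centre of the trough's floor (reader x 0, y -135, z 6 mm); axes as the reader's. Inside 128 (x) by 59 (y) mm, 39 mm deep below the deck.
- dock (a point): Middle of the dock's mouth, level with the deck (reader x 0, y +115, z 45 mm); axes as the reader's. A well 31 mm deep that guides the cassette with 1.5 mm play on each side.
- cassette: Slide cassette: grey upright block 46 (x) by 56 (y) by 78 mm high, 0.13 to 0.24 kg, its lower 31 mm in the dock; origin at the centre of its underside, z up, axes as the reader's when seated. Black catches with ribbed finger pads on its -x and +x sides hook under ledges in the dock: it cannot rise unless both are pressed in 6 to 7 mm; then it lifts straight up, free after 31 mm.
- cassette_grip (a point): Midpoint between the two catch pads, 64 mm above the cassette's underside (33 mm above the deck when seated); axes as the cassette's. Pads are 30 mm wide (y), 32 mm high, from 17 to 49 mm above the deck. Pinch along the cassette's x: 64 mm over the pads' outer faces when free, 50 mm when fully in. The pads stand out beyond the rest of the cassette.
- catch_a (a joint): Catch on the cassette's +x side, m: 0 = sprung out, grows as it is pressed in (towards -x), stop at 0.007. Spring 2.4 N at 0, 6.6 N at the stop; a grip of 20 to 40 N keeps both catches on their stops and carries the cassette. It springs out when let go.
- catch_b (a joint): The same catch on the cassette's -x side, pressed in towards +x.
- scraper: Scraper block standing on its foot at the right of the bench: black rubber foot 110 (x) by 18 (y) by 16 mm high, metal strip 110 by 22 mm above it (z 16 to 24 mm), plain wooden upright handle 50 (x) by 16 (y) mm from z 24 to 78 mm; 0.12 to 0.24 kg. Origin at the centre of its underside, z up. Wipe along its y. The foot need not press: a gap of up to 3 mm still pushes the chips.
- scraper_grip (a point): Point in the middle of the scraper's handle, 58 mm above its underside; axes as the scraper's. Grip across its 16 mm thickness, along y.
- chip0: Broken white porcelain chip, flat and angular, about 28 by 22 mm and 9 mm thick, 12 g, lying on the wiping deck; origin at the centre of its underside.
- chip1: Broken white porcelain chip, flat and angular, about 28 by 22 mm and 9 mm thick, 12 g, lying on the wiping deck; origin at the centre of its underside.
- chip2: Broken white porcelain chip, flat and angular, about 28 by 22 mm and 9 mm thick, 12 g, lying on the wiping deck; origin at the centre of its underside.
- jar: Bystander: small amber jar, 42 mm across, 62 mm high, at the right of the bench; it and the scraper may swap places. Origin at the centre of its underside.
- bottle: Bystander: clear bottle, 66 mm across, 150 mm high, beyond the reader. Origin at the centre of its underside.
- tipbox: Bystander: clear box with a grey lid, 88 by 123 by 59 mm high, beyond the reader. Origin at the centre of its underside.
- tuberack: Bystander: blue tube rack, 60 by 170 mm, 82 mm high with its tubes, beyond the left end of the reader. Origin at the centre of its underside.
- beaker: Bystander: empty glass beaker, 60 mm across, 70 mm high, beyond the trough at the right. Origin at the centre of its underside.
- spatula: Bystander: flat steel lab spatula, 160 mm long, lying between the robot and the reader. Origin at the middle of its underside, handle towards its -x.
Mind the look-alikes: they are no part of the job. What is shaped like the cassette but pink is not meant. What is shaped like the scraper but orange is not meant.

How it is judged:
On the way, in this order (a step that is already met when the one before it is completed fails the run):
1. all three chips lie in the trough (z of chip0 in the frame of reader between 0 and 0.04 m and y of chip0 in the frame of reader between -0.17 and -0.095 m and x of chip0 in the frame of reader between -0.067 and 0.067 m and z of chip1 in the frame of reader between 0 and 0.04 m and y of chip1 in the frame of reader between -0.17 and -0.095 m and x of chip1 in the frame of reader between -0.067 and 0.067 m and z of chip2 in the frame of reader between 0 and 0.04 m and y of chip2 in the frame of reader between -0.17 and -0.095 m and x of chip2 in the frame of reader between -0.067 and 0.067 m), for 0.2 s.
2. the scraper stands or lies on the bench, let go (height (world z) of scraper below 0.03 m and contact force between scraper and the fingers below 0.05 N and contact force between scraper and reader below 0.05 N), for 0.2 s.
3. both catches are pinched in with the cassette still in its dock (value of joint each of catch_a, catch_b above 0.005 m and z of cassette in the frame of reader below 0.045 m and contact force between cassette and the fingers above 2 N), for 0.1 s.
At the end, for the whole second after the job is handed in: Fingers hold the cassette by its two catches, each in by over 5 mm, underside 85 mm or more above the bench, within 0.3 rad of upright, slower than 0.05 m/s, clear of reader and scraper; all three chips are in the trough; the scraper is on the bench, off the reader (all of step 1 and height (world z) of cassette above 0.085 m and angle between cassette's own z axis and vertical below 0.3 rad and value of joint each of catch_a, catch_b above 0.005 m and contact force between cassette and the fingers above 2 N and contact force between each of cassette, scraper and reader below 0.05 N and linear speed of cassette below 0.05 m/s and height (world z) of scraper below 0.03 m and contact force between scraper and cassette below 0.05 N); the arm keeps its last pose, push and grip.
It fails at once if a chip is pushed or picked with the fingers (more than 1.5 N) (contact force between any of chip0, chip1, chip2 and the fingers above 1.5 N).
It fails at once if the cassette is lifted out (by more than 12 mm) while a chip is still on the deck (z of cassette in the frame of reader above 0.026 m and z of any of chip0, chip1, chip2 in the frame of reader above 0.04 m).
It fails at once if another thing on the bench is moved by more than 40 mm (distance of any of jar, bottle, tipbox, tuberack, beaker, spatula from where it was at the start of the episode above 0.04 m).
It also fails if it takes over 67 s, if anything falls off the work surface, if the arm or the gripper's body presses on something with over 40 N, if the wrist force passes 120 N, or if a joint passes its speed limit or range.

## Working session

There is one attempt and no reset: what is moved stays moved. The work goes in short steps, each a Python script; the robot and the scene stay as the last script left them, time stands still between calls to the robot, and variables do not carry over. Pictures are saved under pics/ and viewed, and the job is handed in when it is done.

```bash
mkdir -p pics; ls
python3 - <<'E'
from station import arm
import cv2
for n in ["scene","top"]:
    im=arm.get_image(n); cv2.imwrite(f"pics/{n}0.png",im[:,:,::-1])
    print(n,arm.camera_params(n))
print(arm.read_state())
E
```

```text
pics
scene {'mtx': array([[444.20683537,   0.        , 318.56498365],
       [  0.        , 444.20683537, 240.00269324],
       [  0.        ,   0.        ,   1.        ]]), 'k1': 0.029954953771937458, 'position': array([ 1.38399674, -0.0823256 ,  0.7094197 ]), 'attitude': array([[-0.02563164,  0.6095511 , -0.7923323 ],
       [ 0.99947307,  0.03141542, -0.00816429],
       [ 0.0199149 , -0.79212406, -0.61003514]])}
top {'mtx': array([[592.12071854,   0.        , 318.01467473],
       [  0.        , 592.12071854, 238.2749201 ],
       [  0.        ,   0.        ,   1.        ]]), 'k1': -0.06654936218445624, 'position': array([ 0.29727131, -0.06775548,  1.51230455]), 'attitude': array([[-0.02135508, -0.98396979,  0.17705199],
       [-0.9997453 ,  0.02231006,  0.00340453],
       [-0.0073    , -0.17693419, -0.98419561]])}
{'time': 0.1, 'joint_pos': array([ 1.04240534e+00,  1.24426669e-01,  1.65154679e+00, -3.00854662e-05,
        1.36750992e+00, -8.26283129e-02]), 'qd': array([-6.02485648e-04, -1.52760200e-03, -2.57700328e-03, -1.12713825e-03,
        6.25281625e-04,  3.13365161e-05]), 'tau': array([ 7.89671103e-04, -4.18879151e+01, -3.61097074e+01,  7.77462730e-02,
        4.61451081e-02, -1.00105749e-04]), 'tool_pos': array([0.27999701, 0.58594764, 0.21351301]), 'eef_rot': array([[ 4.31139775e-01,  9.02284674e-01, -9.27750751e-04],
       [ 9.02283179e-01, -4.31140754e-01, -1.64772123e-03],
       [-1.88670477e-03, -1.26695736e-04, -9.99998212e-01]]), 'force': array([-0.12442206, -0.86887177, -0.12620902]), 'moment': array([-0.02807712,  0.00509176, -0.02152522]), 'gripper_width': 0.9984668117562836}
```

View pics/scene0.png

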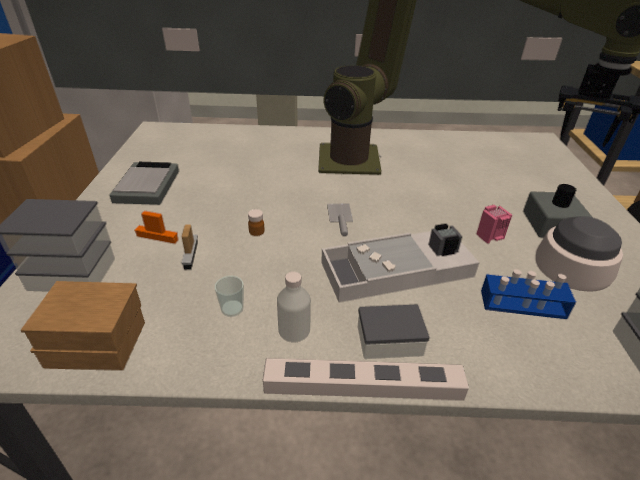

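View pics/top0.png

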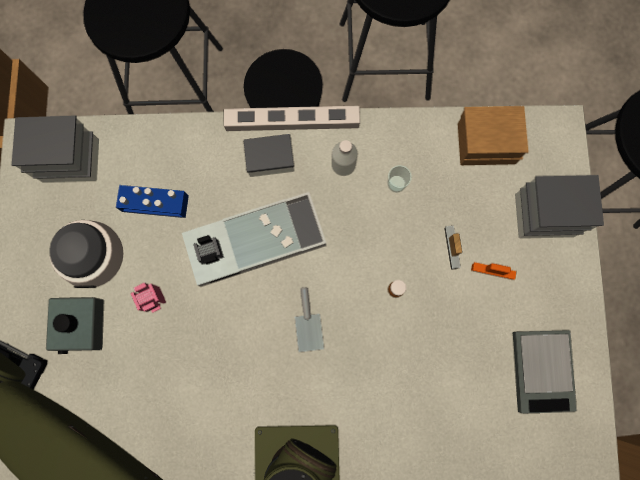

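Scraper candidates (top view): the wooden-handled block at (453,247) and an orange one at (494,270). I choose the wooden one. Cassette candidates: the grey/black block at (207,249) in the reader and a pink one at (146,297). I choose the grey one. Next I'll check both in close crops.

```bash
cat > h.py <<'E'
import numpy as np, cv2
def setup(arm,n):
    p=arm.camera_params(n); return p
def ray(p,uv):
    K=p['mtx']; d=np.array([(uv[0]-K[0,2])/K[0,0],(uv[1]-K[1,2])/K[1,1]])
    x=d.copy()
    for _ in range(20): x=d/(1+p['k1']*(x@x))
    return p['position'],p['attitude']@np.array([x[0],x[1],1.])
def onplane(p,uv,z):
    o,d=ray(p,uv); return o+d*(z-o[2])/d[2]
def proj(p,X):
    c=p['attitude'].T@(np.asarray(X)-p['position']); x=c[:2]/c[2]
    x=x*(1+p['k1']*(x@x)); return p['mtx'][:2,:2]@x+p['mtx'][:2,2]
def tri(p1,u1,p2,u2):
    A=np.zeros((3,3));b=np.zeros(3)
    for p,u in((p1,u1),(p2,u2)):
        o,d=ray(p,u);d=d/np.linalg.norm(d);M=np.eye(3)-np.outer(d,d);A+=M;b+=M@o
    return np.linalg.solve(A,b)
E
python3 - <<'E'
import cv2,numpy as np
t=cv2.imread('pics/top0.png')
a=cv2.resize(t[180:300,170:340],None,fx=4.5,fy=4.5,interpolation=cv2.INTER_CUBIC)
cv2.imwrite('pics/c1.png',a)
b=cv2.resize(t[215:285,430:530],None,fx=8,fy=8,interpolation=cv2.INTER_CUBIC)
cv2.imwrite('pics/c2.png',b)
s=cv2.imread('pics/scene0.png')
cv2.imwrite('pics/c3.png',cv2.resize(s[205:300,130:220],None,fx=6,fy=6,interpolation=cv2.INTER_CUBIC))
cv2.imwrite('pics/c4.png',cv2.resize(s[210:305,315:485],None,fx=4.5,fy=4.5,interpolation=cv2.INTER_CUBIC))
E
```

```text
(no output)
```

View pics/c1.png

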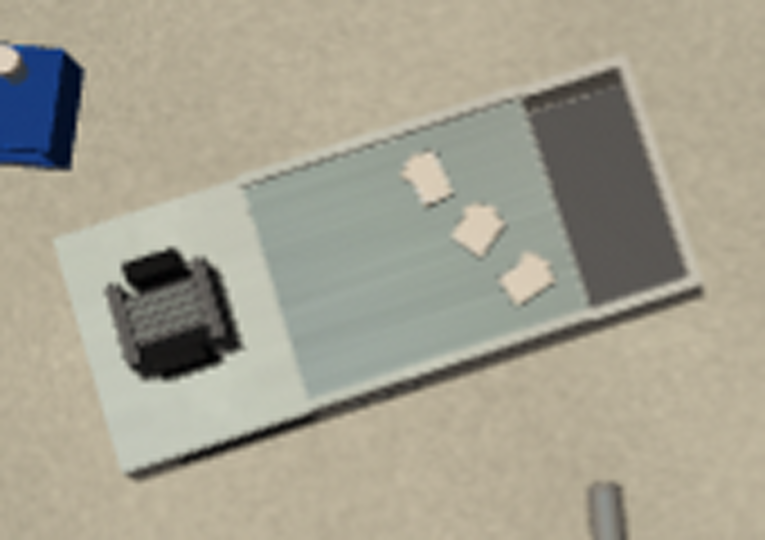

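View pics/c2.png

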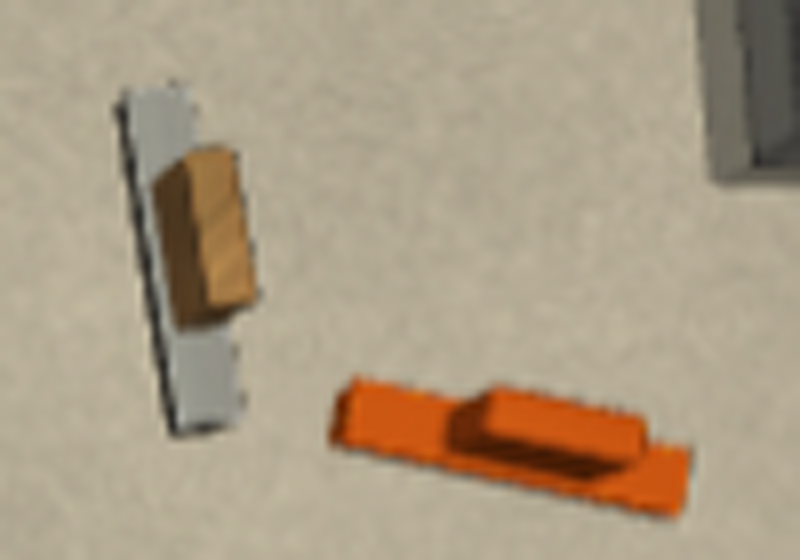

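View pics/c3.png

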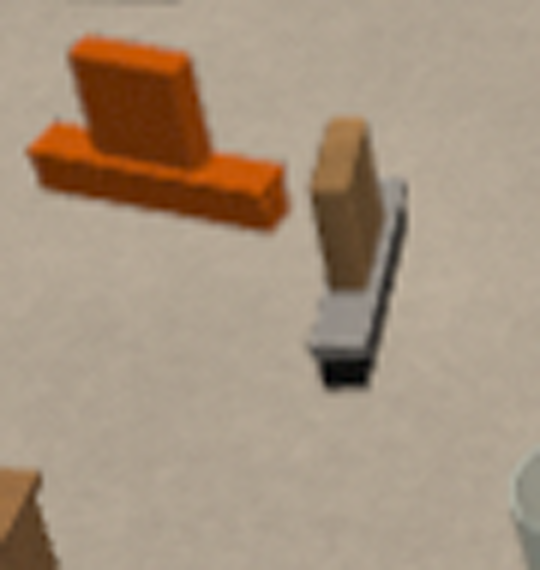

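View pics/c4.png

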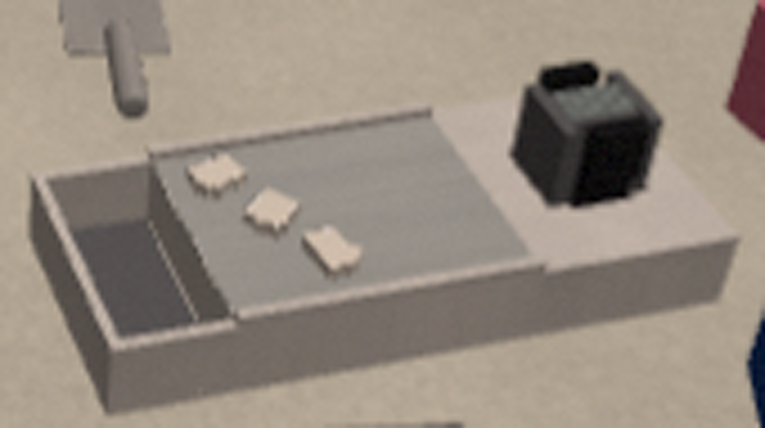

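```bash
cat > meas.py <<'E'
from station import arm
from h import *
from scipy.optimize import least_squares
T=arm.camera_params('top');S=arm.camera_params('scene')
def px(c,s,o): return (np.array(c)+.5)/s-.5+np.array(o)
def fit(obs,x0):
    def X(q,l):
        c,s=np.cos(q[2]),np.sin(q[2]); return np.array([q[0]+c*l[0]-s*l[1],q[1]+s*l[0]+c*l[1],l[2]])
    f=lambda q:np.concatenate([proj(p,X(q,np.array(l)/1000.))-u for p,u,l in obs])
    r=least_squares(f,x0,loss='soft_l1'); return r.x,r.fun.reshape(-1,2)
R=[(T,px(c,4.5,(170,180)),l) for c,l in [((620,65),(70,-170,51)),((695,282),(-70,-170,51)),((55,240),(70,170,45)),((128,468),(-70,170,45)),((247,187),(64,60,45)),((525,97),(64,-105,45))]]
R2=[(S,px(c,4.5,(315,210)),l) for c,l in [((35,178),(-70,-170,51)),((110,345),(70,-170,51)),((738,238),(70,170,45)),((108,410),(70,-170,0)),((720,300),(70,170,0))]]
C=[(T,px(c,8,(430,215)),l) for c,l in [((126,92),(55,11,24)),((190,85),(55,-11,24)),((240,418),(-55,-11,24)),((175,432),(-55,11,24)),((190,150),(25,8,78)),((235,147),(25,-8,78)),((255,300),(-25,-8,78)),((210,308),(-25,8,78))]]
C2=[(S,px(c,6,(130,205)),l) for c,l in [((310,345),(55,-11,24)),((372,350),(55,11,24)),((335,118),(-25,-8,78)),((368,120),(-25,8,78)),((360,190),(25,8,78)),((315,190),(25,-8,78))]]
np.set_printoptions(precision=4,suppress=True)
for o in (R,R2,R+R2): q,e=fit(o,[.55,.12,.2]);print('reader',q);print(e.round(1).tolist())
for o in (C,C2,C+C2): q,e=fit(o,[.5,-.3,.1]);print('scraper',q);print(e.round(1).tolist())
for n,c in dict(ch0=(427,178),ch1=(480,228),ch2=(527,277)).items(): print(n,onplane(T,px(c,4.5,(170,180)),.054))
for n,u,z in [('jar',(398,288),.062),('beaker',(399,179),.04),('orange',(494,270),.02),('bottle',(346,147),.15),('spat',(306,290),.01)]: print(n,onplane(T,u,z))
E
python3 meas.py
```

```text
reader [0.5666 0.0994 0.2949]
[[1.8, -3.1], [2.4, 0.2], [-0.1, -0.5], [-1.1, 1.2], [-0.7, 0.1], [-0.5, 0.3]]
reader [0.5703 0.0996 0.3024]
[[-0.9, -2.6], [0.6, -0.4], [0.4, -0.2], [-0.1, 2.0], [-0.2, 0.4]]
reader [0.5675 0.0999 0.2957]
[[1.6, -3.5], [2.2, -0.2], [-0.3, -0.8], [-1.3, 0.9], [-0.9, -0.2], [-0.8, -0.0], [-0.7, -3.7], [0.3, -1.6], [0.3, -0.7], [-0.3, 0.7], [-0.2, -0.1]]
scraper [ 0.536  -0.4053  0.083 ]
[[-0.1, -0.2], [0.3, -0.2], [0.3, 0.5], [-0.1, -0.4], [-0.7, -0.0], [0.0, -0.3], [0.5, 0.5], [-0.3, 0.1]]
scraper [ 0.5417 -0.4034  0.0964]
[[0.7, 0.7], [-0.0, -0.5], [-0.2, -0.2], [1.1, -0.6], [-0.9, 0.2], [-0.5, 0.4]]
scraper [ 0.537  -0.405   0.0901]
[[-0.4, -0.5], [0.0, -0.6], [0.3, 0.0], [-0.1, -0.7], [-1.0, -0.4], [-0.2, -0.7], [0.4, 0.0], [-0.4, -0.2], [0.5, -0.7], [-0.3, -1.8], [-0.3, -1.3], [1.0, -1.8], [-1.1, -1.0], [-0.6, -0.9]]
ch0 [0.6116 0.0711 0.054 ]
ch1 [0.5824 0.0416 0.054 ]
ch2 [0.554  0.0157 0.054 ]
jar [ 0.4298 -0.2563  0.062 ]
beaker [ 0.7125 -0.2745  0.04  ]
orange [ 0.4735 -0.5088  0.02  ]
bottle [ 0.7641 -0.1352  0.15  ]
spat [ 0.4348 -0.0292  0.01  ]
```

```bash
cat > ov.py <<'E'
from meas import *
q,_=fit(R[2:]+R2[2:],[.55,.12,.3]);print(q)
def X(l):
    c,s=np.cos(q[2]),np.sin(q[2]);l=np.array(l)/1000.;return np.array([q[0]+c*l[0]-s*l[1],q[1]+s*l[0]+c*l[1],l[2]])
def draw(p,im,o,s,out):
    im=cv2.resize(im[o[1]:o[1]+120,o[0]:o[0]+175],None,fx=s,fy=s,interpolation=cv2.INTER_CUBIC)
    def ln(a,b,col):
        f=lambda l:tuple(int(v) for v in (proj(p,X(l))-o+.5)*s-.5)
        cv2.line(im,f(a),f(b),col,1)
    for z,col in((45,(0,0,255)),(0,(255,0,0))):
        c=[(70,-170,z),(-70,-170,z),(-70,170,z),(70,170,z)]
        for i in range(4): ln(c[i],c[(i+1)%4],col)
    for y in(60,-105): ln((64,y,45),(-64,y,45),(0,255,0))
    for x in(64,-64): ln((x,60,51),(x,-105,51),(0,255,255));
    c=[(23,87,92),(-23,87,92),(-23,143,92),(23,143,92)]
    for i in range(4): ln(c[i],c[(i+1)%4],(255,0,255))
    cv2.imwrite(out,im)
draw(T,cv2.imread('pics/top0.png'),np.array((170,180)),4.5,'pics/o1.png')
draw(S,cv2.imread('pics/scene0.png'),np.array((315,205)),4.5,'pics/o2.png')
E
python3 ov.py|tail -1
```

```text
[0.5674 0.099  0.2943]
```

View pics/o1.png

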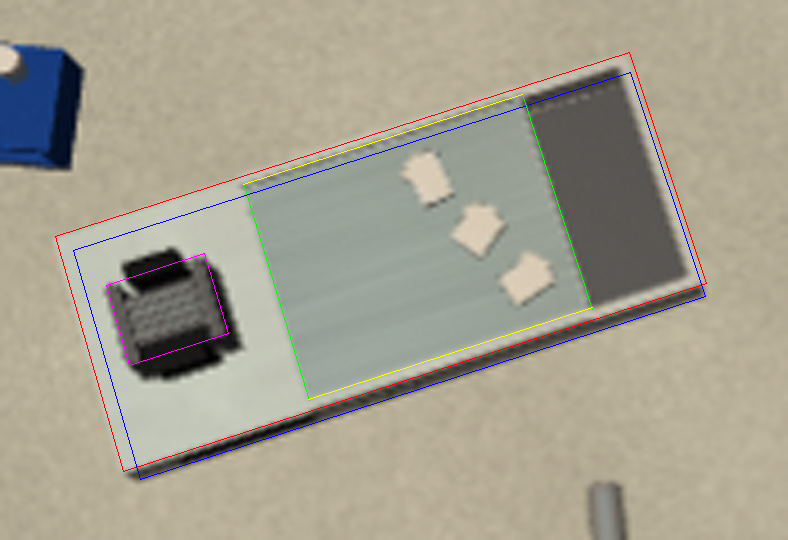

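View pics/o2.png

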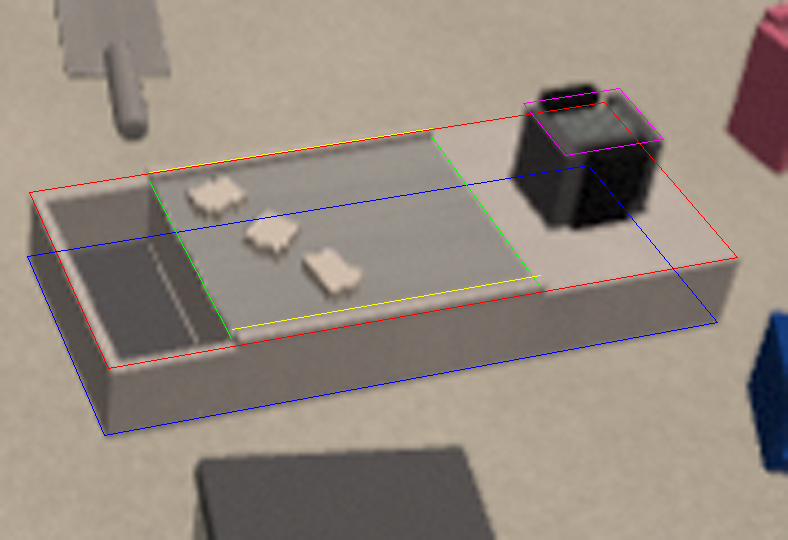

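The overlay fits: deck edges, outer corners and cassette top all coincide. One trough corner I had marked wrongly, on the inner edge, and I dropped it. The crops confirm the wooden scraper and the grey cassette. Now I'll pick up the scraper.

```bash
cat > g.py <<'E'
from station import arm
import numpy as np, cv2
np.set_printoptions(precision=4,suppress=True)
RD=np.array([.5674,.099,.2943])
def rot(a,sgn=1): # jaw x axis at world angle a
    x=np.array([np.cos(a),np.sin(a),0])*sgn; z=np.array([0,0,-1.]); return np.column_stack([x,np.cross(z,x),z])
def rd(x,y,z):
    c,s=np.cos(RD[2]),np.sin(RD[2]); return np.array([RD[0]+c*x-s*y,RD[1]+s*x+c*y,z])
def st():
    s=arm.read_state(); print('t %.2f'%s['time'],s['tool_pos'],'F',s['force'],'w %.4f'%s['gripper_width'])
    return s
def snap(n,o):
    im=arm.get_image(n)[:,:,::-1]; cv2.imwrite(o,im); return im
E
python3 - <<'E'
from g import *
p=np.array([.537,-.405,0]);A=rot(.087+np.pi/2)
arm.move_ptp(p+[0,0,.17],A); s=st(); print(s['joint_pos'])
arm.move_l(p+[0,0,.10],A,.15); st()
for n in('top','scene'): snap(n,f'pics/{n}1.png')
t=cv2.imread('pics/top1.png');c=cv2.imread('pics/scene1.png')
cv2.imwrite('pics/m1.png',np.hstack([cv2.resize(t[190:310,400:520],(400,400)),cv2.resize(c[170:290,130:250],(400,400))]))
E
```

```text
t 3.67 [ 0.5374 -0.4044  0.1701] F [-0.6506 -0.7293  0.5448] w 1.0022
[-0.725   0.202   1.6384  0.0001  1.3011 -2.3837]
t 4.28 [ 0.5373 -0.4051  0.1004] F [-0.3893  0.9387 -0.7825] w 1.0019
```

View pics/m1.png

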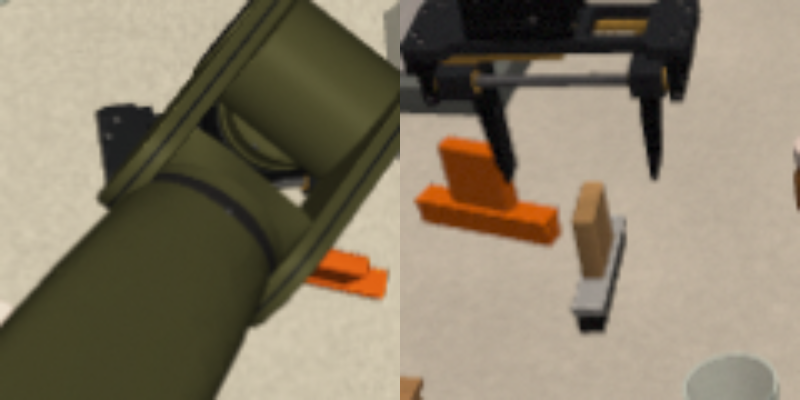

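The fingers straddle the wooden handle at (593,230) in the scene crop, with the orange one clear behind. I'll narrow the gripper a bit, descend and grip.

Run:
```python
from g import *
p=np.array([.537,-.405,0]);A=rot(.087+np.pi/2)
arm.set_gripper(.5,30)
arm.move_l(p+[0,0,.039],A,.1,guard=8); st()
arm.set_gripper(0,35); s=st()
arm.move_l(s['tool_pos']+[0,0,.18],A,.2); st()
snap('scene','pics/s2.png')
c=cv2.imread('pics/s2.png');cv2.imwrite('pics/m2.png',cv2.resize(c[90:290,80:280],(600,600)))
```

```text
t 6.08 [ 0.5372 -0.4052  0.0391] F [0.7006 0.1084 0.0269] w 0.5003
t 6.70 [ 0.5371 -0.4052  0.0394] F [-0.3441  0.4588  1.7207] w 0.1645
t 7.75 [ 0.5364 -0.4045  0.2171] F [ 0.1842  0.0868 -1.6305] w 0.1693
```

View pics/m2.png

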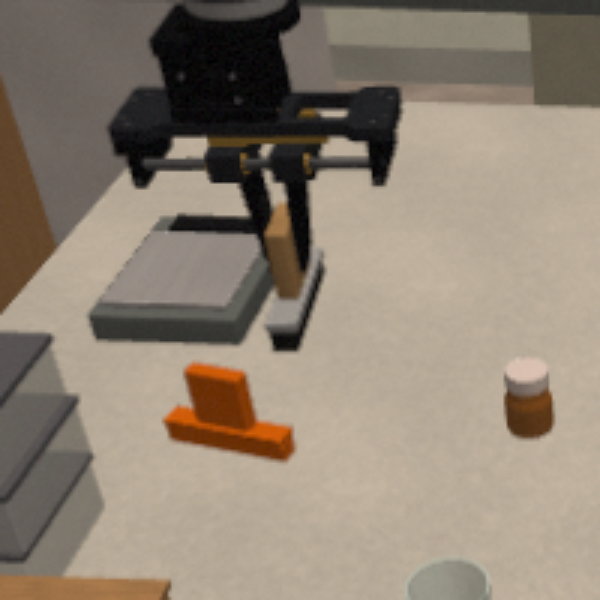

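Run:
```python
from g import *
A=rot(RD[2]+np.pi/2)
arm.move_ptp(rd(0,.036,.22),A); st()
arm.move_l(rd(0,.036,.105),A,.15); st()
for n in('top','scene'): snap(n,f'pics/{n}3.png')
t=cv2.imread('pics/top3.png');c=cv2.imread('pics/scene3.png')
cv2.imwrite('pics/m3.png',cv2.resize(c[150:300,310:490],None,fx=4.4,fy=4,interpolation=cv2.INTER_CUBIC))
```

```text
t 9.75 [0.5573 0.1326 0.22  ] F [-0.1985 -0.0337 -1.0891] w 0.1672
t 10.67 [0.5578 0.1335 0.1061] F [-0.0779 -0.9925 -2.0929] w 0.1645
```

View pics/m3.png

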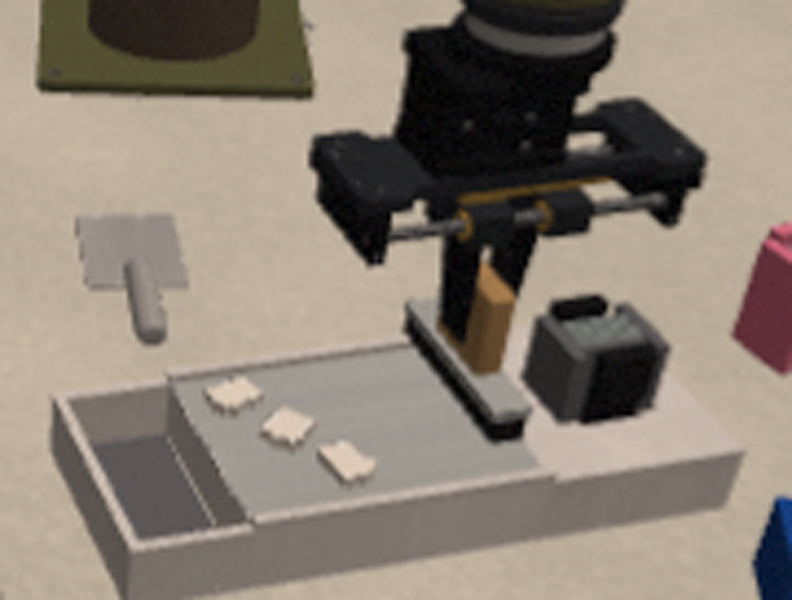

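Run:
```python
from g import *; from h import *
S=arm.camera_params('scene')
c,s=np.cos(RD[2]),np.sin(RD[2])
for u in[(489,424),(530,409),(407,309),(432,298)]:
    uv=np.array([(u[0]+.5)/4.4-.5+310,(u[1]+.5)/4-.5+150]); X=onplane(S,uv,.091)
    d=X[:2]-RD[:2]; print(c*d[0]+s*d[1],-s*d[0]+c*d[1])
```

```text
0.06593398459197168 0.017571151971297466
0.05895361227130131 0.04351512701590366
-0.04373821441412951 0.021878719159844358
-0.05091999865465467 0.03985065533972129
```

Run:
```python
from g import *
A=rot(RD[2]+np.pi/2)
arm.move_l(rd(-.003,.036,.105),A,.1)
print(arm.move_l(rd(-.003,.036,.0857),A,.05,guard=6)); st()
for n in('top','scene'): snap(n,f'pics/{n}4.png')
t=cv2.imread('pics/top4.png');c=cv2.imread('pics/scene4.png')
cv2.imwrite('pics/m4.png',np.hstack([cv2.resize(c[200:290,400:470],(400,514),interpolation=cv2.INTER_CUBIC),cv2.resize(t[190:280,200:270],(400,514),interpolation=cv2.INTER_CUBIC)]))
```

```text
True
t 11.45 [0.5534 0.1324 0.0843] F [0.359  0.1926 2.6548] w 0.1664
```

View pics/m4.png

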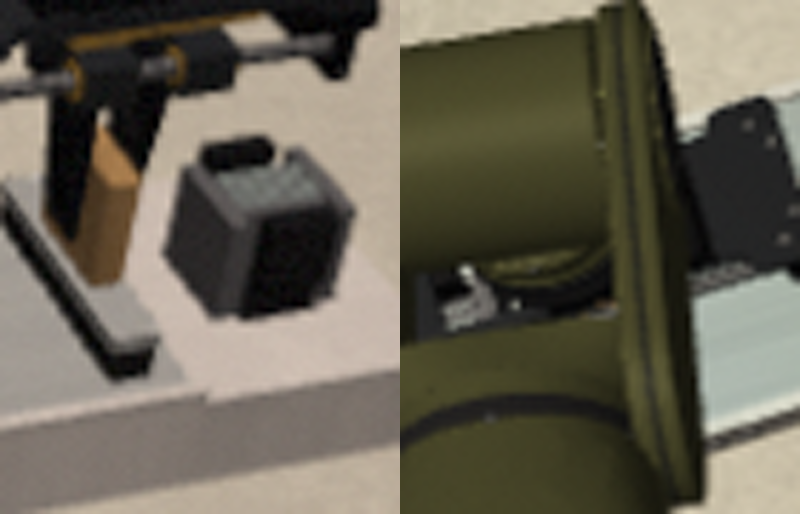

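It touched at the deck level (underside at about 45 mm, not the 51 mm rim), so the foot is inside the channel. I'll raise it 1 mm and wipe.

Run:
```python
from g import *
A=rot(RD[2]+np.pi/2)
arm.move_l(rd(-.003,.036,.0855),A,.05); st()
print(arm.move_l(rd(-.003,-.04,.0855),A,.07,guard=20)); st()
print(arm.move_l(rd(-.003,-.114,.0855),A,.06,guard=20)); st()
snap('scene','pics/scene5.png')
c=cv2.imread('pics/scene5.png')
cv2.imwrite('pics/m5.png',cv2.resize(c[190:310,300:460],None,fx=4.5,fy=4.5,interpolation=cv2.INTER_CUBIC))
```

```text
t 11.80 [0.5532 0.1325 0.0845] F [-0.1724  0.2237 -1.4024] w 0.1646
False
t 13.03 [0.576  0.0601 0.0854] F [ 0.0226 -0.6962 -1.4928] w 0.1645
False
t 14.42 [ 0.5975 -0.0107  0.0855] F [ 0.0392 -0.604  -1.5437] w 0.1709
```

View pics/m5.png

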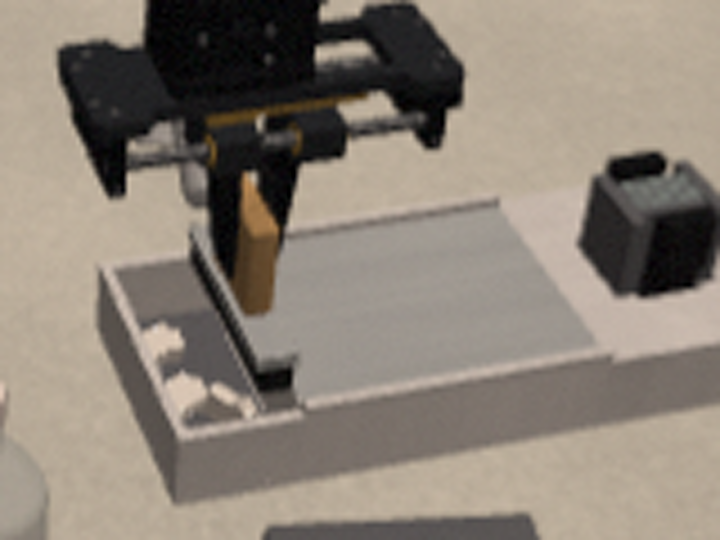

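The deck is clear and the three chips lie in the trough, at crop (163,340), (185,393) and (232,400). I'll lift, check, and return the scraper.

Run:
```python
from g import *
A=rot(RD[2]+np.pi/2)
arm.move_l(rd(-.003,-.114,.22),A,.2); st()
B=rot(.087+np.pi/2); p=np.array([.537,-.405,0])
arm.move_ptp(p+[0,0,.2],B); st()
snap('scene','pics/scene6.png');snap('top','pics/top6.png')
c=cv2.imread('pics/scene6.png');t=cv2.imread('pics/top6.png')
cv2.imwrite('pics/m6.png',np.hstack([cv2.resize(c[225:305,315:405],None,fx=4.4,fy=5,interpolation=cv2.INTER_CUBIC),cv2.resize(t[180:260,250:340],None,fx=4.4,fy=5,interpolation=cv2.INTER_CUBIC)]))
```

```text
t 15.29 [ 0.5967 -0.0108  0.2184] F [ 0.2946 -0.2102 -1.4353] w 0.1648
t 16.77 [ 0.5376 -0.4039  0.2   ] F [ 0.541  -0.065  -0.9589] w 0.1644
```

View pics/m6.png

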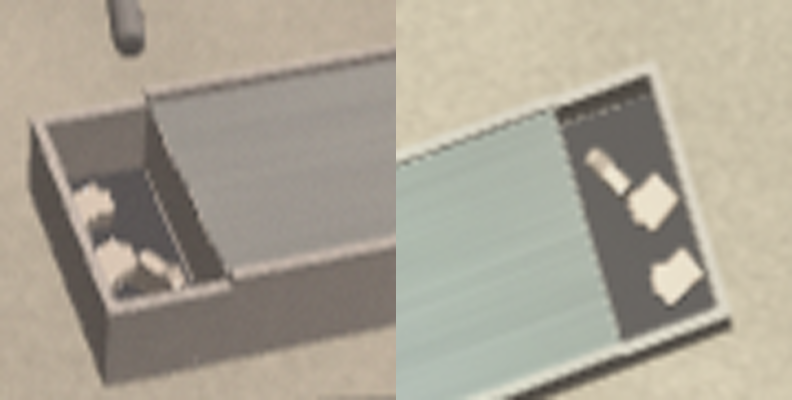

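All three chips are in the trough, one of them standing on its edge. I'll set the scraper down at its old spot and go to the cassette.

Run:
```python
from g import *
B=rot(.087+np.pi/2); p=np.array([.537,-.405,0])
arm.move_l(p+[0,0,.055],B,.15)
print(arm.move_l(p+[0,0,.0385],B,.04,guard=5)); st()
arm.set_gripper(.5); st(); arm.hold(.2)
arm.move_l(p+[0,0,.2],B,.2)
st()
snap('scene','pics/scene7.png')
arm.set_gripper(1.0)
C=rot(RD[2]); d=rd(0,.115,.2)
q=arm.solve_ik(d,C); print(q)
arm.move_ptp(d,C); 
arm.move_l(rd(0,.115,.125),C,.15); st()
for n in('top','scene'): snap(n,f'pics/{n}8.png')
c=cv2.imread('pics/scene7.png')[190:290,130:270]; e=cv2.imread('pics/scene8.png')[160:290,390:510]
cv2.imwrite('pics/m7.png',np.hstack([cv2.resize(c,(400,400)),cv2.resize(e,(400,400),interpolation=cv2.INTER_CUBIC)]))
```

```text
True
t 18.42 [ 0.5373 -0.4052  0.0391] F [ 0.4979 -0.5922  3.7019] w 0.1681
t 19.16 [ 0.5364 -0.4044  0.0381] F [ 0.0889 -0.2991 -0.5789] w 0.4988
t 20.32 [ 0.5363 -0.4044  0.1982] F [ 0.8145 -0.594  -1.6843] w 0.4990
[ 0.2795 -0.0346  1.839  -0.      1.3372 -0.0148]
t 24.16 [0.5346 0.209  0.1255] F [0.94   0.5316 0.791 ] w 0.9960
```

View pics/m7.png

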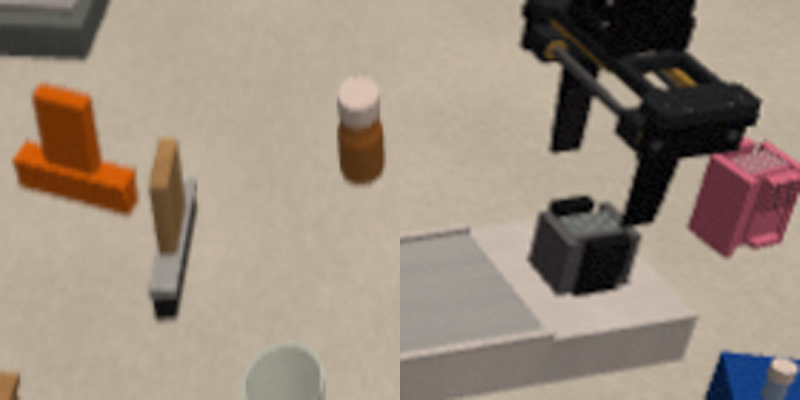

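The scraper stands free at left crop (170,230). The fingers straddle the grey cassette along its x. Descend and pinch.

Run:
```python
from g import *
C=rot(RD[2])
print(arm.move_l(rd(0,.115,.060),C,.08,guard=6)); st()
snap('scene','pics/scene9.png')
arm.set_gripper(0,32); s=st(); arm.hold(.4); st()
for n in('top','scene'): snap(n,f'pics/{n}10.png')
c=cv2.imread('pics/scene9.png')[180:290,390:500]; e=cv2.imread('pics/scene10.png')[180:290,390:500]
cv2.imwrite('pics/m9.png',np.hstack([cv2.resize(x,(400,400),interpolation=cv2.INTER_CUBIC) for x in (c,e)]))
```

```text
False
t 25.22 [0.5346 0.2092 0.0606] F [ 0.3701 -0.0871 -0.2801] w 1.0014
t 26.09 [0.5344 0.2092 0.0607] F [-0.6743  0.5157  4.4478] w 0.4998
t 26.49 [0.5344 0.2092 0.0607] F [-0.6824 -1.2671  5.1701] w 0.5015
```

View pics/m9.png

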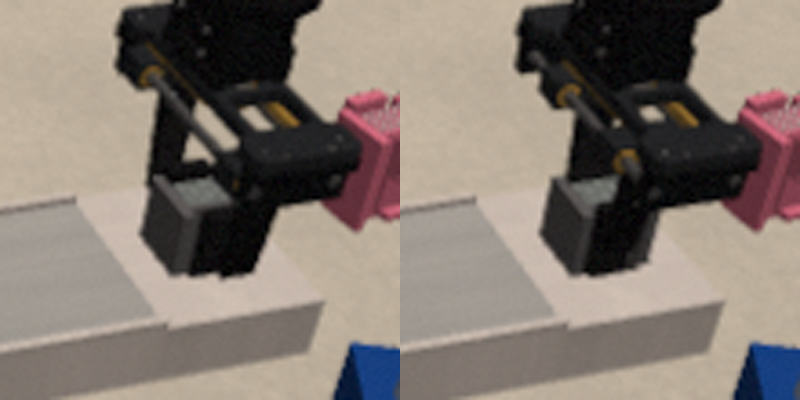

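Run:
```python
from g import *
C=rot(RD[2])
print(arm.move_l(rd(0,.115,.066),C,.03,guard=15)); st()
print(arm.move_l(rd(0,.115,.085),C,.05,guard=15)); st()
snap('scene','pics/scene11.png')
e=cv2.imread('pics/scene11.png')[160:290,390:500]
cv2.imwrite('pics/m11.png',cv2.resize(e,None,fx=4.5,fy=4.5,interpolation=cv2.INTER_CUBIC))
```

```text
False
t 26.94 [0.5336 0.209  0.0655] F [-0.5953  0.465  -1.028 ] w 0.4954
False
t 27.48 [0.5339 0.209  0.0854] F [-0.489   0.3383 -1.9976] w 0.5004
```

View pics/m11.png

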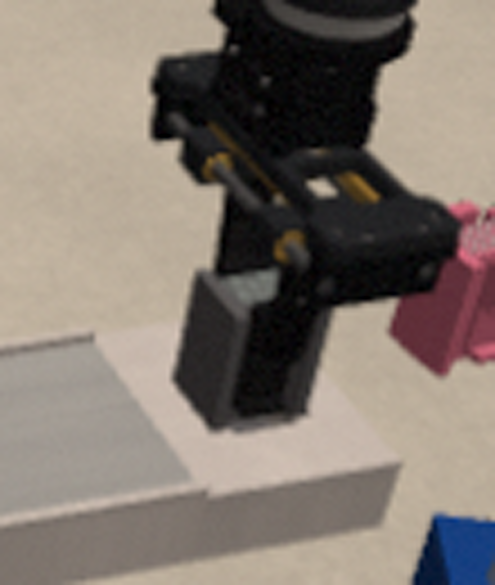

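The cassette is rising smoothly and carrying only its own weight. Continue to +10 cm.

Run:
```python
from g import *
C=rot(RD[2])
print(arm.move_l(rd(0,.115,.162),C,.06,guard=15)); st()
arm.hold(.8); s=st(); print(s['qd'])
for n in('top','scene'): snap(n,f'pics/{n}12.png')
e=cv2.imread('pics/scene12.png')[110:310,310:500]
t=cv2.imread('pics/top12.png')[170:310,220:520]
cv2.imwrite('pics/m12.png',cv2.resize(e,None,fx=3,fy=3,interpolation=cv2.INTER_CUBIC))
cv2.imwrite('pics/s12.png',cv2.imread('pics/scene12.png'))
```

```text
False
t 28.96 [0.5337 0.209  0.1614] F [-0.5479 -0.5101 -1.4815] w 0.4965
t 29.76 [0.5341 0.2091 0.162 ] F [ 0.3739  0.4952 -1.7478] w 0.4955
[-0.0006  0.0021  0.0005 -0.0001 -0.     -0.0007]
```

View pics/m12.png

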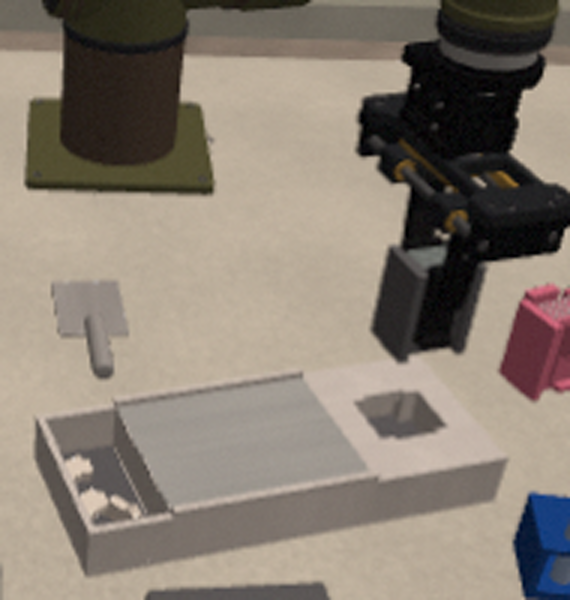

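View pics/s12.png

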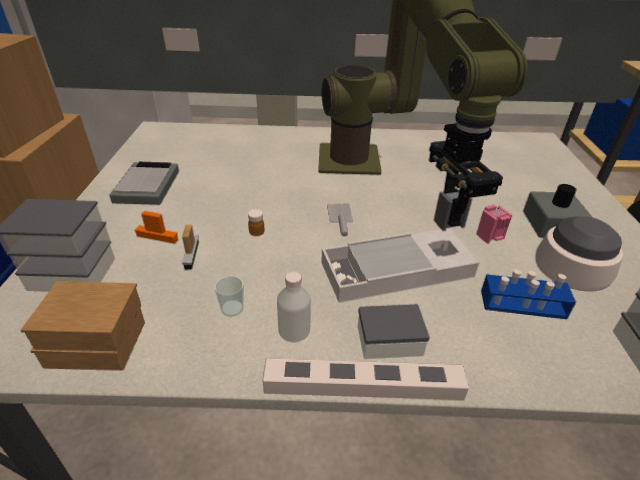

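The cassette is out and upright above the empty dock at scene (452,210). The chips are in the trough, the scraper is on the bench at (190,245), and the bystanders look unmoved. I'll hand it in.

Run:
```python
from g import *
arm.job_done(); st()
```

```text
the job is handed in; nothing more can be done
the job is handed in; nothing more can be done
```

The job is handed in at about 30 s of the 67 s allowed; no verdict was reported.

**What I did:** I wiped the three chips into the trough in one pass with the wooden scraper. I set the scraper back standing at its original spot. Then I pinched the cassette's catches at 32 N, lifted it about 10 cm, and held it there.

**Last checks:**
- **Chips:** the deck is clear and all three are in the trough. One stands on its edge, leaning on another.
- **Scraper:** it stands free on the bench.
- **Cassette:** it is upright and still above the empty dock, at a TCP height of 0.162 m. I put its underside at about 115 mm.
- **Other items:** in the last scene picture they looked unmoved. I judged this by eye and did not measure it.

**What disagreed:**
- The gripper read about 47 mm between the fingers, where 50 mm was expected with the catches fully in. The cassette rose with no jam, carrying only its own weight, so I took both catches to be on their stops.
- The two cameras differed by 3 to 5 mm in x. I shifted the scraper 3 mm in the channel to allow for it.
- I marked one trough corner wrongly at first. An overlay showed the error, and I dropped that mark from the fit.

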